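# Take the filter plate out of the nail-dust collector and show it over the mat

### The job

Pull the dust collector's filter tray out to its stop, swing the cover flap inside it right up, and lift out the filter plate lying under the flap. Carry the plate to the white paper mat and finish holding it there in the gripper, level and still above the middle of the mat, at least 15 cm above the table; do not put it down. Leave the tray out and the flap up, and do not shift or knock over the bottles and tools lying about.

Things in the scene. Friction and masses are not known exactly. Their poses are not given: they have to be found in the camera images.
- tray (a joint): travel of the filter tray of the dust collector: 0 m shut, 0.178 m pulled out to its stop. It runs straight along the collector's -x axis on stiff runners (about 6 N) and stays where it is left. It is shut at the start.
- tray_handle (a point): middle of the tray's handle, a level steel bar 100 mm long and 11 mm thick along the collector's y axis, 35 mm in front of the tray's front panel and 85 mm above the table; the panel's top edge is 102 mm and the housing's top 115 mm above the table. Axes as the collector's (x into the housing). Moves with the tray.
- flap_bar (a point): middle of the grip bow of the tray's white cover flap (96 mm long, 150 wide, 4 thick, 60 g): a steel bar 9 mm thick along the collector's y, 55 mm free between its feet, 18 mm above the flap's top face and 14 mm beyond its free edge. Flap shut: 86 mm above the table, 42 mm behind the inner face of the tray's front panel. Axes turn with the flap: z up when shut, level when it is upright.
- plate: grey filter plate lying loose in a well in the tray under the flap: 80 mm (its x) by 92 mm (y), 14 mm thick, 77 to 154 g. On its top a central upright grip rib, 40 mm along x, 12 mm thick in y, 22 mm tall (its top 36 mm above the origin). Origin: centre of the underside, 24 mm above the table in the tray, 48 mm from the hinge line on the handle side.
- dustmat: the square white paper mat on the table, 150 x 150 mm, 3 mm thick, fixed; to the left or the right of the robot's middle. Origin: centre of the underside.
- collector: desktop nail-dust collector, a fixed white box 260 (x) x 240 (y) x 115 mm, fan grille on top, tray at its -x side. Origin: centre of the underside. Flap hinge in the tray: along y, 66 mm above the table, 110 mm from the shut bow in +x, 20 mm below it; free edge swings up towards the housing, stop at 1.7 rad, stays where left (friction 0.05 N m). Well: 84 x 96 mm, rim 62 mm above the table.
- caddy: low pink caddy filled with nail polish bottles, 130 x 140 mm, 77 mm tall, fixed, on the other side from the mat. Origin: centre of the underside.
- polish_a: bystander: small nail polish bottle, dark red, black cap, 30 mm wide, 70 mm tall, beside the collector. Origin: centre of the underside.
- polish_b: bystander: small nail polish bottle, pale, gold cap, 30 mm wide, 70 mm tall, beside the collector. Origin: centre of the underside.
- buffer: bystander: off-white buffer block 95 x 28 x 28 mm beside the collector. Origin: centre of the underside.
- cream: bystander: jar 48 mm wide, 40 mm tall, standing on a front corner of the collector's top. Origin: centre of the underside.
- brush: bystander: brush lying on the table near the robot. Origin: on its underside.
- nailfile: bystander: grey nail file 175 x 22 x 6 mm lying on the table near the robot. Origin: centre of the underside.
- spray: bystander: slim bottle 38 mm wide, 120 mm tall, in front to one side of the collector. Origin: centre of the underside.
Things that resemble listed ones, but are neither listed nor needed, are in the scene too. Several things look just like the caddy: the one meant starts farthest from the robot's base. There is more than one size of the dustmat; the one meant has the size given above.

How it is judged:
By the outcome, as a careful person would: the job done as asked, in the order asked, and still so for the second after the job is handed in, while the arm keeps its last pose, push and grip.
It also fails if it takes over 72 s, if anything falls off the work surface, if the arm or the gripper's body presses on something with over 40 N, if the wrist force passes 120 N, or if a joint passes its speed limit or range.

### The arm

A 6-joint arm with a two-finger parallel gripper is mounted at the origin on the work surface. World frame = base frame: x ahead of the robot, y to its left, z up, the work surface at z = 0. Lengths are in m, angles in rad, forces in N, time in s.
With the tool pointing down it reaches from about 0.25 to 0.775 m from the base axis. Payload 4 kg.
Tool frame: the origin (TCP) lies between the finger pads; the fingertips stand 14 mm ahead of it and the grasp point (between the pads) lies 5 mm behind it (nose_length is the distance from the TCP to the fingertips, in m); z points along the fingers, y is the line along which they close (so a half turn about z gives the same grasp; the last joint's range is limited). The gripper opens to 94 mm and grips with 3 to 60 N. Pads are 16 mm wide; open, the fingers measure 119 mm over their backs; the gripper's body (75 mm by 177 mm) begins 78 mm behind the grasp point.
Start: joints at [1.044, 0.087, 1.371, -0, 1.684, -0.103], TCP at [0.226, 0.501, 0.184] pointing down, gripper open.
Joint ranges: [-3.1, 3.1], [-0.76, 2.03], [0.27, 2.55], [-1.08, 4.22], [0.17, 2.65], [-2.57, 2.57]. Speed limits (rad/s): [2.79, 2.79, 3.14, 3.14, 3.14, 3.14].

### API

Orientations are given as [roll, pitch, yaw] about the fixed x, y, z axes, in that order (R = Rz(yaw) Ry(pitch) Rx(roll)).
In Python, from bench import * gives the robot as it stands.
- The arm moves only by the tool move_arm, never from a script. Its argument "steps" is one flat list of numbers, 7 for each row, row after row: the turn, a rotation vector about the world's x, y, z in rad, then the shift along the world's x, y, z in m, then the opening, from 0 (shut) to 1 (fully open). A call has 1 to 12 rows; each row is the pose to reach, as a shift and turn from the pose commanded when the call began; what a row does not reach only later rows make up. A row lasts 1/10 s, in which the tool goes at most 50 mm and 8.59 degrees, less where a joint would pass 70% of its speed; a pose out of reach is approached as far as the arm can. A call with a gripper value outside its range is refused whole. The fingers move at their own pace and stop on an object; the grip force is fixed at half the most. Time passes only in rows, so rows that repeat a pose let the fingers close. It gives the time, the measured TCP pose, the force, the opening and the grip force at its end, in the units of the state.
- get_obs(): the state, without advancing time (a new reading comes with each control period).
- snapshot(name): name is "side" or "top"; returns (picture, depth): 384x512x3 uint8, red, green, blue; 384x512 float32, m along the optical axis (not along the pixel's ray), 0 where there is no reading.
- camera_model(name): a dict with "fx", "fy", "cx", "cy" (pixels), "k1" (the pictures are not rectified: a ray, as slopes to the right and down, at radius r is drawn at 1 + k1 r^2 times it, then the intrinsics apply), "rvec" (rotation vector, rad) and "tvec" (3), from world to camera coordinates, as OpenCV has them. Camera axes: x right, y down, z forward; pixel columns grow to the right and rows downward; lengths in m; the calibration is good to about 2 mm. A picture is of the moment at which its call begins. camera_model takes no time and is no camera call.
- close_job(): hands the job in; it is judged then, once.
Trained networks look in the newest picture that a camera, given by its name, has taken for a name from the list of things; names that differ only in an ending like _2 or _b are one class to them, and where a whole thing is asked for, a point or a joint stands for the part that bears it (a point fixed in the world has none). Each returns a list of dicts, best first, with "score" (0 to 1); they miss things now and then, are a little off and sometimes report something else, mostly with a low value. They report only what shows in the picture. A call takes as long as a camera call. They do not tell look-alikes from the thing itself.
- silhouettes(camera, target): "pixels" (384x512 bool, what is visible of it) and "uv" ([column, row] in pixels, amid what is visible of it).
- spot_point(camera, target): "uv" ([column, row] in pixels: a listed point, or the origin of a listed thing).
The state is a dict: "time": time; "joint_positions": joint angles; "qvel": joint speeds; "joint_torque": joint torques, N m; "tool_pos": TCP position; "ee_rot": TCP orientation; "wrist_force": force on the tool from outside, world axes, zero at the start; "wrist_torque": the same for the moment, N m; "width": finger opening in m; "finger_force": force on a finger pad.
Only numpy, scipy, OpenCV 4.12 (cv2) and the standard library are available. Lean on these libraries where they do the work, as an engineer would, in place of code of your own. Each camera call takes 0.05 s, during which the arm holds its last target. There are 200 camera calls.

## Working session

There is one attempt and no reset: what is moved stays moved. The work goes in short steps, Python scripts to look and compute and a tool call to move; the robot and the scene stay as the last step left them, time stands still between calls to the robot, and variables do not carry over. Pictures are saved under pics/ and viewed, at most 10 in all, crops included, and the job is handed in when it is done.

Besides the shell and the picture viewer there is one more tool, called after ">>>" by a JSON object that holds its "fn" and its "kwargs", one argument or row to a line. move_arm: Moves the arm, as the interface text tells. Its arguments: {"type":"object","properties":{"steps":{"type":"array"}},"required":["steps"]}

```bash
ls; mkdir -p pics
cat > h.py <<'E'
from bench import *
import numpy as np, cv2
from scipy.spatial.transform import Rotation as R
def cam(n):
    m=camera_model(n); return m, R.from_rotvec(np.ravel(m["rvec"])).as_matrix(), np.ravel(m["tvec"])
def ray(n,uv):
    m,Rm,t=cam(n); d=np.array([(uv[0]-m["cx"])/m["fx"],(uv[1]-m["cy"])/m["fy"]]); s=d.copy()
    for _ in range(20): s=d/(1+m["k1"]*(s@s))
    return -Rm.T@t, Rm.T@np.array([s[0],s[1],1.])   # origin, dir (unit depth)
def at_depth(n,uv,z): o,d=ray(n,uv); return o+d*z
def at_z(n,uv,h): o,d=ray(n,uv); return o+d*(h-o[2])/d[2]
def tri(uv1,uv2,n1="top",n2="side"):
    o1,d1=ray(n1,uv1); o2,d2=ray(n2,uv2)
    s=np.linalg.lstsq(np.c_[d1,-d2],o2-o1,rcond=None)[0]
    a,b=o1+d1*s[0],o2+d2*s[1]; return (a+b)/2,np.linalg.norm(a-b)
def cloud(n,depth):
    m,Rm,t=cam(n); v,u=np.mgrid[:384,:512]
    d=np.stack([(u-m["cx"])/m["fx"],(v-m["cy"])/m["fy"]],-1); s=d.copy()
    for _ in range(20): s=d/(1+m["k1"]*(s**2).sum(-1,keepdims=True))
    p=np.dstack([s,np.ones((384,512))])*depth[...,None]
    P=(p-t)@Rm; P[depth<=0]=np.nan; return P
E
cat > a.py <<'E'
from h import *
np.set_printoptions(precision=3,suppress=True)
ims=[]
for n in("top","side"):
    p,d=snapshot(n); np.savez(f"{n}.npz",p=p,d=d); P=cloud(n,d)
    cv2.imwrite(f"pics/{n}0.png",p[...,::-1])
    print(n,-cam(n)[1].T@cam(n)[2])
    for t in("tray_handle","flap_bar","plate","dustmat","collector","caddy","cream","spray","polish_a","buffer","brush","nailfile"):
        for r in spot_point(n,t)[:4]:
            u,v=np.clip(np.round(r["uv"]).astype(int),0,[511,383]); print(t,round(r["score"],2),np.round(r["uv"]),P[v,u])
E
python3 a.py
```

```text
pics
top [0.3   0.015 1.455]
tray_handle 0.74 [252. 172.] [ 0.615 -0.007 -0.005]
tray_handle 0.23 [233. 136.] [0.716 0.062 0.153]
dustmat 0.8 [153. 204.] [0.491 0.387 0.001]
dustmat 0.77 [143. 257.] [0.284 0.421 0.003]
collector 0.62 [253. 133.] [ 0.737 -0.012  0.121]
collector 0.48 [214. 154.] [0.682 0.142 0.032]
caddy 0.82 [361. 264.] [ 0.242 -0.416  0.031]
caddy 0.68 [345. 211.] [ 0.449 -0.371  0.008]
caddy 0.18 [295. 163.] [ 0.64  -0.177  0.032]
cream 0.73 [231. 138.] [0.707 0.069 0.159]
spray 0.53 [284. 184.] [ 0.563 -0.134 -0.003]
spray 0.19 [208. 167.] [0.621 0.162 0.07 ]
polish_a 0.65 [288. 185.] [ 0.551 -0.145  0.043]
polish_a 0.51 [211. 157.] [0.668 0.154 0.037]
polish_a 0.38 [208. 169.] [0.618 0.164 0.049]
buffer 0.77 [296. 161.] [ 0.649 -0.181  0.028]
buffer 0.68 [248. 172.] [ 0.614  0.009 -0.   ]
brush 0.95 [301. 244.] [ 0.324 -0.19   0.017]
nailfile 0.6 [202. 237.] [0.359 0.192 0.   ]
nailfile 0.57 [296. 164.] [ 0.637 -0.181  0.028]
side [0.302 1.004 0.76 ]
tray_handle 0.88 [226. 191.] [ 0.631 -0.055  0.042]
flap_bar 0.25 [183. 192.] [0.715 0.099 0.128]
dustmat 0.78 [244. 309.] [0.469 0.389 0.005]
dustmat 0.78 [315. 333.] [0.295 0.428 0.004]
collector 0.75 [186. 204.] [0.703 0.118 0.1  ]
caddy 0.78 [349. 162.] [ 0.227 -0.346  0.032]
caddy 0.56 [295. 161.] [ 0.429 -0.306  0.038]
cream 0.72 [183. 191.] [0.717 0.094 0.128]
spray 0.84 [248. 188.] [ 0.573 -0.131  0.012]
polish_a 0.56 [304. 258.] [0.345 0.188 0.008]
polish_a 0.49 [209. 244.] [0.621 0.18  0.011]
polish_a 0.46 [192. 238.] [0.676 0.169 0.016]
buffer 0.67 [232. 187.] [ 0.597 -0.012  0.089]
brush 0.89 [320. 187.] [ 0.325 -0.17   0.019]
nailfile 0.86 [306. 257.] [0.34  0.179 0.005]
```

Run:
```python
import cv2
a=cv2.imread("pics/top0.png")[100:290,110:400]; b=cv2.imread("pics/side0.png")[130:370,130:400]
cv2.imwrite("pics/t1.png",cv2.resize(a,(800,524),interpolation=3)); cv2.imwrite("pics/s1.png",cv2.resize(b,(675,600),interpolation=3))
```

```text
(no output)
```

View pics/t1.png

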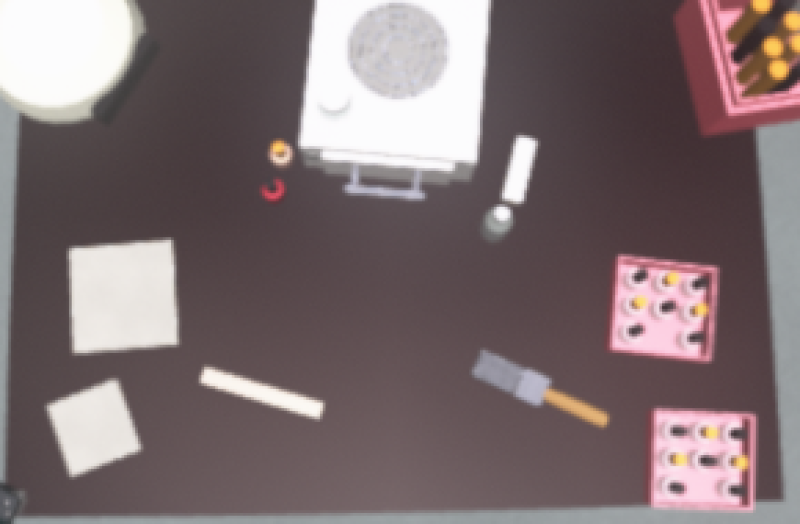

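View pics/s1.png

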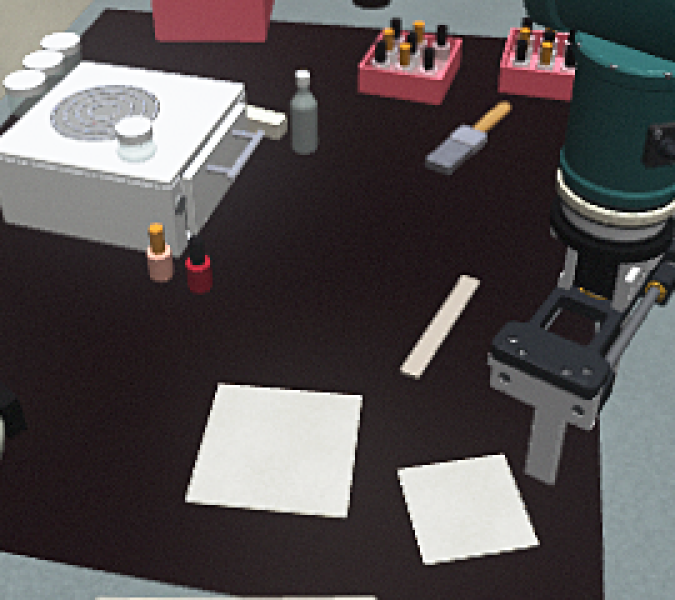

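The top crop shows two mats at left: the large one at top-image px (154,207) and the small one at px (144,255). It also shows two low caddies at px (350,211) and (365,266), the collector at (253,130), the handle bar from px (236,169) to (264,171), and the cream jar on the front-left corner of the collector. I'll measure these next.

```bash
cat > b.py <<'E'
from h import *
np.set_printoptions(precision=4,suppress=True)
D={n:np.load(n+".npz") for n in("top","side")}; P={n:cloud(n,D[n]["d"]) for n in D}
for n in D:
    p=P[n]; m=(abs(p[...,2]-.115)<.012)&(p[...,0]>.5)&(abs(p[...,1])<.25)&(D[n]["p"].min(-1)>150)
    m=cv2.morphologyEx(m.astype(np.uint8),cv2.MORPH_OPEN,np.ones((3,3)))>0
    print(n,"housing top",m.sum(),np.median(p[m],0),cv2.minAreaRect((p[m][:,:2]).astype(np.float32)))
    for k,r in enumerate(silhouettes(n,"dustmat")[:3]):
        q=p[r["pixels"]]; q=q[np.isfinite(q[:,0])]
        c,_=cv2.findContours(r["pixels"].astype(np.uint8),0,1); c=max(c,key=cv2.contourArea).reshape(-1,2)
        w=np.array([at_z(n,x,.003)[:2] for x in c.astype(float)],np.float32)
        print(n,"mat",r["score"],r["uv"],np.median(q,0),cv2.minAreaRect(w))
    for t in("tray_handle","cream","spray","polish_a","brush","buffer"):
        for r in silhouettes(n,t)[:2]:
            q=p[r["pixels"]]; q=q[np.isfinite(q[:,0])]; v,u=np.where(r["pixels"])
            print(n,t,round(r["score"],2),r["uv"],"px",u.min(),u.max(),v.min(),v.max(),np.nanpercentile(q,[5,50,95],axis=0).ravel() if len(q) else "")
im=D["top"]["p"][145:185,205:310]; cv2.imwrite("pics/hc.png",np.vstack([cv2.resize(im,(800,300),interpolation=3),cv2.resize(D["side"]["p"][165:213,190:318],(800,300),interpolation=3)])[...,::-1])
E
python3 b.py
```

```text
top housing top 4002 [ 0.7794 -0.012   0.1147] ((0.8007813096046448, 0.04430636763572693), (0.563010036945343, 0.301581472158432), 66.35968780517578)
top mat 0.66 [155.4, 206.9] [0.4781 0.3824 0.0022] ((0.4785345196723938, 0.381558895111084), (0.15008680522441864, 0.14896126091480255), 4.444591522216797)
top mat 0.57 [144.9, 254.7] [0.2952 0.4192 0.0021] ((0.2937244474887848, 0.4184326231479645), (0.10828298330307007, 0.10570289194583893), 19.859874725341797)
top tray_handle 0.87 [249.7, 163.4] px 227 274 155 171 [ 0.6034 -0.0772  0.0184  0.641   0.0011  0.0879  0.6564  0.0761  0.1041]
top cream 0.63 [294.8, 240.3] px 281 329 227 253 [ 0.2985 -0.2786  0.0104  0.3445 -0.1822  0.0183  0.3802 -0.1242  0.0238]
top polish_a 0.6 [211.7, 155.7] px 208 216 151 160 [ 0.6633  0.1378 -0.0018  0.6717  0.1505  0.0361  0.6922  0.1674  0.0722]
top polish_a 0.58 [207.2, 168.4] px 206 213 164 173 [0.6111 0.1496 0.0075 0.6193 0.1601 0.0361 0.6302 0.1727 0.0705]
top brush 0.8 [299.6, 240.8] px 282 330 228 254 [ 0.2947 -0.2883  0.0015  0.3393 -0.1903  0.0179  0.3784 -0.128   0.0236]
top buffer 0.68 [295
[... 838 characters left out ...]
173.7] px 246 256 159 191 [ 0.5466 -0.1472  0.0051  0.5614 -0.1341  0.057   0.5775 -0.127   0.1111]
side polish_a 0.74 [193.0, 231.7] px 188 199 219 241 [0.6619 0.1503 0.006  0.6718 0.1624 0.0353 0.6849 0.1702 0.0708]
side polish_a 0.55 [209.4, 240.5] px 204 214 224 246 [0.6109 0.1666 0.0079 0.6207 0.1752 0.0354 0.6333 0.1814 0.0691]
side brush 0.87 [317.4, 190.7] px 300 332 172 199 [ 0.2958 -0.2669  0.0014  0.3422 -0.1694  0.0151  0.3789 -0.1139  0.019 ]
side buffer 0.64 [192.1, 230.3] px 188 199 219 241 [0.6619 0.1405 0.003  0.6723 0.1622 0.0341 0.6888 0.1702 0.0708]
side buffer 0.47 [233.1, 181.2] px 229 244 174 185 [ 0.6009 -0.1869  0.0035  0.6248 -0.1698  0.0201  0.652  -0.1596  0.0278]
```

View pics/hc.png

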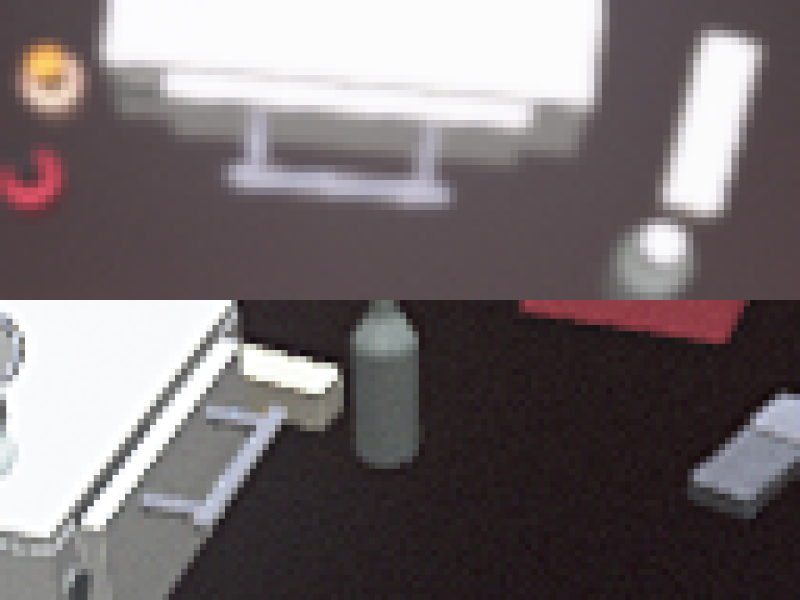

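The crop shows the handle bar in both views. In the top image its ends are at px (235,168) and (263.3,170); in the side image they are at (223,199.5) and (234,182.5). I'll triangulate those and check them against the housing's front edge.

Run:
```python
from h import *
np.set_printoptions(precision=4,suppress=True)
T=lambda x,y:((x+.5)/7.619-.5+205,(y+.5)/7.5-.5+145)
S=lambda x,y:((x+.5)/6.25-.5+190,(y-300+.5)/6.25-.5+165)
L=tri(T(232,175),S(207,517)); Rr=tri(T(447,192),S(277,410)); print(L,Rr)
a,b=[at_z("top",T(*q),.085) for q in((232,175),(447,192))]; print("top@.085",a,b,(a+b)/2,np.linalg.norm(a-b),np.arctan2(-(a-b)[0],(a-b)[1]))
a,b=[at_z("side",S(*q),.085) for q in((207,517),(277,410))]; print("side@.085",a,b,(a+b)/2,np.linalg.norm(a-b),np.arctan2(-(a-b)[0],(a-b)[1]))
a,b=[at_z("top",T(*q),.115) for q in((103,65),(598,104))]; print("front edge",a,b,(a+b)/2,np.linalg.norm(a-b),np.arctan2(-(a-b)[0],(a-b)[1]))
# sub-pixel silhouette of bar from depth points near z .085, x ahead of panel
for n in("top","side"):
    z=np.load(n+".npz"); P=cloud(n,z["d"]); p=P.reshape(-1,3); c=z["p"].reshape(-1,3).astype(int)
    m=(abs(p[:,2]-.088)<.008)&(p[:,0]>.58)&(p[:,0]<.66)&(abs(p[:,1])<.1); q=p[m]; 
    print(n,m.sum(),np.median(q,0),q[:12])
    m=(abs(p[:,2]-.115)<.006)&(p[:,0]>.6)&(abs(p[:,1]+.01)<.15)&(c.min(-1)>150)&(p[:,0]<.9); q=p[m]; print(cv2.minAreaRect(q[:,:2].astype(np.float32)))
o=get_obs(); print(o["tool_pos"],o["ee_rot"],o["width"],o["time"])
```

```text
(array([0.6099, 0.0578, 0.0871]), np.float64(0.0034073632990271004)) (array([ 0.6009, -0.0483,  0.084 ]), np.float64(0.0018765590062431712))
top@.085 [0.6121 0.0582 0.085 ] [ 0.6016 -0.0481  0.085 ] [0.6069 0.005  0.085 ] 0.10683390261701876 -0.09825207294366349
side@.085 [0.6091 0.0551 0.085 ] [ 0.5995 -0.0466  0.085 ] [0.6043 0.0043 0.085 ] 0.10215108391460412 -0.0940460078992055
front edge [0.6623 0.1196 0.115 ] [ 0.6385 -0.1216  0.115 ] [ 0.6504 -0.001   0.115 ] 0.24238165238353016 -0.09803385402790216
top 165 [0.614  0.0055 0.0889] [[0.6563 0.0876 0.095 ]
 [0.6521 0.0613 0.0946]
 [0.6521 0.0884 0.0813]
 [0.6504 0.0843 0.0877]
 [0.6488 0.0802 0.0935]
 [0.6512 0.0769 0.0839]
 [0.649  0.0727 0.0924]
 [0.649  0.0689 0.0922]
 [0.6481 0.065  0.0953]
 [0.6494 0.0577 0.0897]
 [0.6479 0.0538 0.0954]
 [0.6479 0.0462 0.0947]]
((0.7750478982925415, -0.014178469777107239), (0.2404293715953827, 0.2478300929069519), 83.61829376220703)
side 238 [0.6307 0.0187 0.0871] [[ 0.6391 -0.097   0.0942]
 [ 0.6436 -0.0884  0.0948]
 [ 0.6473 -0.0883  0.0906]
 [ 0.6516 -0.0898  0.0854]
 [ 0.6309 -0.0795  0.0935]
 [ 0.6557 -0.0909  0.0805]
 [ 0.6284 -0.0705  0.0952]
 [ 0.6307 -0.066   0.0937]
 [ 0.6302 -0.0754  0.0883]
 [ 0.6294 -0.0843  0.0831]
 [ 0.632  -0.0582  0.0944]
 [ 0.6299 -0.0625  0.0921]]
((0.7743043899536133, -0.00843098759651184), (0.24368929862976074, 0.24981005489826202), 83.4686279296875)
[0.2262 0.5014 0.1842] [3.1415 0.     2.7177] 0.09401759279571828 2.0
```

The pieces agree: handle mid ≈ (0.6055, 0.0047, 0.085), triangulated height 0.084–0.087, bar length about 0.10, and collector yaw ≈ −0.098.
- **Mats:** px (155,207) measures 150×149 mm and px (145,255) measures 108×106 mm. The first fits the 150 mm description, with its centre at (0.479, 0.384).
- **Caddies:** px (345,211) at range 0.58 is farther than px (361,264) at 0.48, so it is the one meant. It is only an obstacle.

I've already seen both pairs enlarged in the crop. Now I'll move above the handle.

>>> {"fn": "move_arm", "kwargs": {
  "steps": [0, 0, -1.245, 0.379, -0.497, 0, 0.3, 0, 0, -1.245, 0.379, -0.497, 0, 0.3, 0, 0, -1.245, 0.379, -0.497, 0, 0.3, 0, 0, -1.245, 0.379, -0.497, 0, 0.3, 0, 0, -1.245, 0.379, -0.497, 0, 0.3, 0, 0, -1.245, 0.379, -0.497, 0, 0.3, 0, 0, -1.245, 0.379, -0.497, 0, 0.3, 0, 0, -1.245, 0.379, -0.497, 0, 0.3, 0, 0, -1.245, 0.379, -0.497, 0, 0.3, 0, 0, -1.245, 0.379, -0.497, 0, 0.3, 0, 0, -1.245, 0.379, -0.497, 0, 0.3, 0, 0, -1.245, 0.379, -0.497, 0, 0.3]
}}

```text
time: 3.2
tool_pos: [0.591, 0.0224, 0.1843]
ee_rot: [3.141, -0.0, 1.473]
wrist_force: [-0.6, 1.0, -0.8]
width: 0.0282
finger_force: 0.0
```

>>> {"fn": "move_arm", "kwargs": {
  "steps": [0, 0, 0, 0.0145, -0.0177, 0, 0.3, 0, 0, 0, 0.0145, -0.0177, 0, 0.3, 0, 0, 0, 0.0145, -0.0177, 0, 0.3]
}}

```text
time: 3.5
tool_pos: [0.6042, 0.0066, 0.1838]
ee_rot: [-3.14, -0.001, 1.472]
wrist_force: [0.2, 0.9, 1.1]
width: 0.0283
finger_force: 0.0
```

>>> {"fn": "move_arm", "kwargs": {
  "steps": [0, 0, 0, 0.001, -0.001, -0.03, 0.3, 0, 0, 0, 0.001, -0.001, -0.06, 0.3, 0, 0, 0, 0.001, -0.001, -0.08, 0.3, 0, 0, 0, 0.001, -0.001, -0.09, 0.3, 0, 0, 0, 0.001, -0.001, -0.1, 0.3, 0, 0, 0, 0.001, -0.001, -0.1, 0.3, 0, 0, 0, 0.001, -0.001, -0.1, 0.3]
}}

```text
time: 4.2
tool_pos: [0.606, 0.0059, 0.0854]
ee_rot: [3.14, -0.0, 1.473]
wrist_force: [0.6, 0.2, 0.1]
width: 0.028
finger_force: 0.0
```

Run:
```python
from h import *
a=snapshot("top")[0][135:190,195:320]; b=snapshot("side")[0][150:215,185:300]
cv2.imwrite("pics/g1.png",np.vstack([cv2.resize(a,(640,280),interpolation=3),cv2.resize(b,(640,320),interpolation=3)])[...,::-1])
```

```text
(no output)
```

View pics/g1.png

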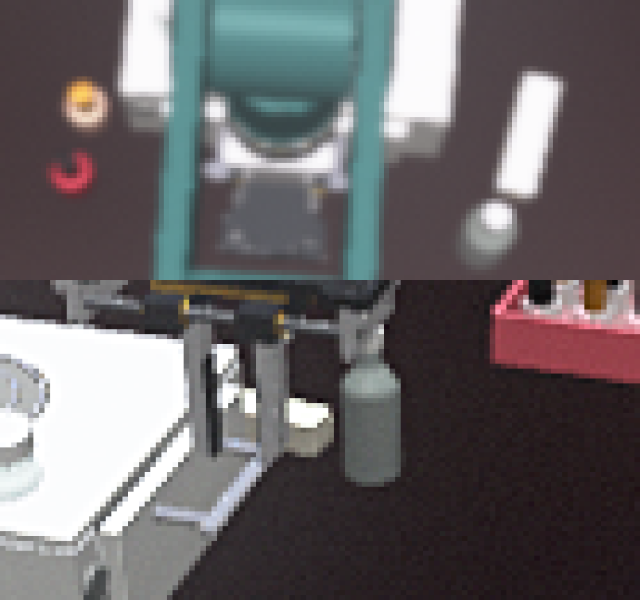

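The side view (lower half) shows the fingers on either side of the bar, one in the gap to the panel, with nothing touching. Closing the gripper.

>>> {"fn": "move_arm", "kwargs": {
  "steps": [0, 0, 0, 0, 0, 0, 0, 0, 0, 0, 0, 0, 0, 0, 0, 0, 0, 0, 0, 0, 0, 0, 0, 0, 0, 0, 0, 0, 0, 0, 0, 0, 0, 0, 0, 0, 0, 0, 0, 0, 0, 0]
}}

```text
time: 4.9
tool_pos: [0.6055, 0.0056, 0.0841]
ee_rot: [-3.142, -0.0, 1.473]
wrist_force: [0.5, 0.2, -0.2]
width: 0.0006
finger_force: 0.0
```

The width went to 0.6 mm, so the bar isn't between the pads. I'll project the tip and bar into the side image to see where the error is.

Run:
```python
from h import *
np.set_printoptions(precision=4,suppress=True)
def proj(n,X):
    m,Rm,t=cam(n); c=Rm@np.array(X)+t; s=c[:2]/c[2]; s=s*(1+m["k1"]*(s@s)); return s*[m["fx"],m["fy"]]+[m["cx"],m["cy"]]
p,d=snapshot("side"); P=cloud("side",d); o=get_obs(); print(o["tool_pos"],o["ee_rot"],o["wrist_force"])
for nm,X in dict(tcp=o["tool_pos"],tip=o["tool_pos"]-[0,0,.014],bar=[.6055,.0047,.085],barL=[.6099,.0545,.085],barR=[.6006,-.045,.085]).items(): print(nm,proj("side",X), proj("top",X))
for r in spot_point("side","tray_handle")[:2]: print(r)
b=p[165:210,205:255]; b=cv2.resize(b,(660,594),interpolation=cv2.INTER_NEAREST)
cv2.imwrite("pics/g2.png",b[...,::-1])
```

```text
[0.6055 0.0055 0.0841] [-3.1416 -0.      1.4727] [0.3004 0.4231 0.033 ]
tcp [228.0209 190.869 ] [248.9896 169.4445]
tip [228.2741 194.5766] [248.9773 170.2432]
bar [228.0702 190.4963] [249.2137 169.3886]
barL [222.4927 199.1592] [235.9964 168.4606]
barR [233.447  182.4015] [262.4093 170.4511]
{'uv': [225.3, 192.1], 'score': 0.96}
```

View pics/g2.png

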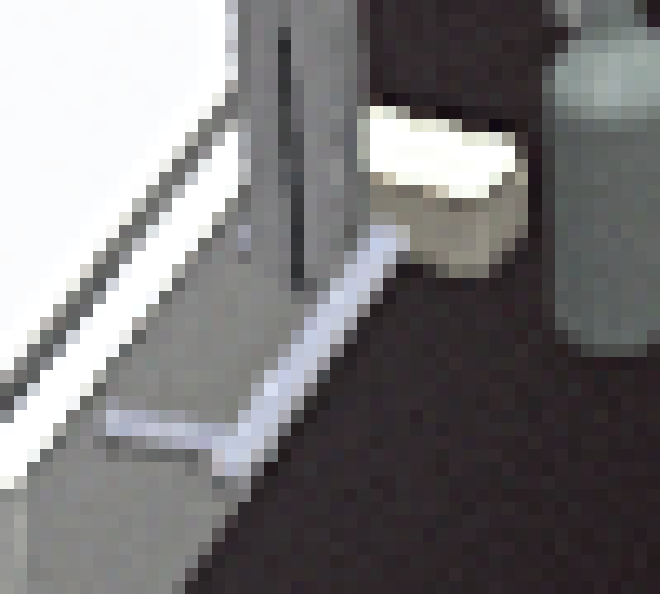

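The fingertips end at about px (227.7,186.6), above the bar at about (228,191); the predicted tip is (228.3,194.6). I'll check where the fingers really are using depth.

Run:
```python
from h import *
np.set_printoptions(precision=3,suppress=True,linewidth=150)
p,d=snapshot("side"); P=cloud("side",d)
for v in range(172,198,1): print(v,[(u,*np.round(P[v,u],3)) for u in (224,226,228,230)])
import bench; print([x for x in dir(bench) if not x.startswith('_')])
print({k:v for k,v in get_obs().items() if k in("joint_positions","wrist_force")})
```

```text
172 [(224, np.float64(0.612), np.float64(0.013), np.float64(0.157)), (226, np.float64(0.605), np.float64(0.014), np.float64(0.158)), (228, np.float64(0.599), np.float64(0.015), np.float64(0.159)), (230, np.float64(0.593), np.float64(0.013), np.float64(0.159))]
173 [(224, np.float64(0.611), np.float64(0.015), np.float64(0.154)), (226, np.float64(0.605), np.float64(0.016), np.float64(0.155)), (228, np.float64(0.598), np.float64(0.016), np.float64(0.156)), (230, np.float64(0.592), np.float64(0.018), np.float64(0.158))]
174 [(224, np.float64(0.612), np.float64(0.014), np.float64(0.15)), (226, np.float64(0.606), np.float64(0.012), np.float64(0.149)), (228, np.float64(0.6), np.float64(0.012), np.float64(0.15)), (230, np.float64(0.593), np.float64(0.014), np.float64(0.152))]
175 [(224, np.float64(0.612), np.float64(0.015), np.float64(0.147)), (226, np.float64(0.604), np.float64(0.019), np.float64(0.15)), (228, np.float64(0.599), np.float64(0.015), np.float64(0.148)), (230, np.float64(0.592), np.float64(0.017), np.float64(0.15))]
176 [(224, np.float64(0.611), np.float64(0.017), np.float64(0.
[... 5222 characters left out ...]
0.089)), (226, np.float64(0.603), np.float64(0.039), np.float64(0.087)), (228, np.float64(0.636), np.float64(-0.091), np.float64(-0.002)), (230, np.float64(0.629), np.float64(-0.089), np.float64(-0.001))]
197 [(224, np.float64(0.607), np.float64(0.047), np.float64(0.088)), (226, np.float64(0.602), np.float64(0.041), np.float64(0.085)), (228, np.float64(0.634), np.float64(-0.082), np.float64(-0.0)), (230, np.float64(0.628), np.float64(-0.085), np.float64(-0.002))]
['IKError', 'camera_model', 'close_job', 'get_obs', 'nose_length', 'silhouettes', 'snapshot', 'spot_point']
{'joint_positions': array([-0.084,  0.248,  1.385,  0.   ,  1.508,  0.014]), 'wrist_force': array([-0.122,  0.191, -0.301])}
```

Run:
```python
from h import *
import bench
print(bench.nose_length, get_obs()["tool_pos"])
z=np.load("side.npz"); P=cloud("side",z["d"]) # start: TCP .226 .501 .184
m=(P[...,0]>.15)&(P[...,0]<.3)&(P[...,1]>.42)&(P[...,1]<.6)&(P[...,2]>.03)&(P[...,2]<.4)
q=P[m]; print(m.sum(),np.percentile(q,[0.5,2,5,50],axis=0)); 
z=np.load("top.npz"); P=cloud("top",z["d"]); q=P[(P[...,0]>.1)&(P[...,0]<.35)&(P[...,1]>.42)&(P[...,1]<.62)&(P[...,2]>.1)]; print(len(q),np.percentile(q,[2,50,98],axis=0) if len(q) else "")
```

```text
0.014 [0.6054895  0.00557289 0.08416331]
3467 [[0.16385336 0.44101807 0.21698504]
 [0.16862151 0.45175414 0.22745319]
 [0.17613372 0.45936155 0.24612755]
 [0.23955063 0.5522217  0.34374665]]
3152 [[0.13435949 0.42278544 0.31648328]
 [0.21795905 0.47568507 0.58040097]
 [0.28625446 0.54804781 0.59652995]]
```

The fingertips really sit about 35 mm higher than the reported pose implies, both now (0.105) and at the start (~0.205). x and y agree. From here I'll use actual TCP z = reported z + 0.035, so I need to reopen, go 34 mm lower and close.

>>> {"fn": "move_arm", "kwargs": {
  "steps": [0, 0, 0, 0, 0, 0, 0.3, 0, 0, 0, 0, 0, 0, 0.3, 0, 0, 0, 0, 0, 0, 0.3, 0, 0, 0, 0, 0, 0, 0.3, 0, 0, 0, 0, 0, -0.01, 0.3, 0, 0, 0, 0, 0, -0.02, 0.3, 0, 0, 0, 0, 0, -0.028, 0.3, 0, 0, 0, 0, 0, -0.034, 0.3, 0, 0, 0, 0, 0, -0.034, 0.3]
}}

```text
time: 5.95
tool_pos: [0.6044, 0.0056, 0.0483]
ee_rot: [-3.138, 0.0, 1.473]
wrist_force: [-0.0, -0.0, 0.7]
width: 0.0282
finger_force: 0.0
```

>>> {"fn": "move_arm", "kwargs": {
  "steps": [0, 0, 0, 0, 0, 0, 0, 0, 0, 0, 0, 0, 0, 0, 0, 0, 0, 0, 0, 0, 0, 0, 0, 0, 0, 0, 0, 0, 0, 0, 0, 0, 0, 0, 0, 0, 0, 0, 0, 0, 0, 0]
}}

```text
time: 6.55
tool_pos: [0.606, 0.0055, 0.0508]
ee_rot: [3.14, -0.0, 1.473]
wrist_force: [0.3, -0.0, 1.2]
width: 0.01
finger_force: 30.0
```

Gripped: width 10 mm, force 30 N. Now pulling along (−0.995, 0.098).

>>> {"fn": "move_arm", "kwargs": {
  "steps": [0, 0, 0, -0.005, 0.0005, 0, 0, 0, 0, 0, -0.015, 0.0015, 0, 0, 0, 0, 0, -0.025, 0.0025, 0, 0, 0, 0, 0, -0.035, 0.0034, 0, 0, 0, 0, 0, -0.045, 0.0044, 0, 0, 0, 0, 0, -0.055, 0.0054, 0, 0, 0, 0, 0, -0.065, 0.0064, 0, 0, 0, 0, 0, -0.075, 0.0074, 0, 0, 0, 0, 0, -0.085, 0.0084, 0, 0, 0, 0, 0, -0.095, 0.0093, 0, 0, 0, 0, 0, -0.105, 0.0103, 0, 0, 0, 0, 0, -0.115, 0.0113, 0, 0]
}}

```text
time: 7.75
tool_pos: [0.4929, 0.0183, 0.0508]
ee_rot: [3.135, -0.003, 1.473]
wrist_force: [7.5, 3.9, -2.1]
width: 0.0102
finger_force: 30.0
```

>>> {"fn": "move_arm", "kwargs": {
  "steps": [0, 0, 0, -0.01, 0.001, 0, 0, 0, 0, 0, -0.02, 0.002, 0, 0, 0, 0, 0, -0.03, 0.003, 0, 0, 0, 0, 0, -0.04, 0.0039, 0, 0, 0, 0, 0, -0.047, 0.0046, 0, 0, 0, 0, 0, -0.053, 0.0052, 0, 0, 0, 0, 0, -0.057, 0.0056, 0, 0, 0, 0, 0, -0.06, 0.0059, 0, 0, 0, 0, 0, -0.062, 0.0061, 0, 0, 0, 0, 0, -0.063, 0.0062, 0, 0, 0, 0, 0, -0.063, 0.0062, 0, 0]
}}

```text
time: 8.85
tool_pos: [0.4297, 0.0254, 0.0508]
ee_rot: [3.136, -0.005, 1.473]
wrist_force: [5.6, 5.6, -1.8]
width: 0.0099
finger_force: 30.0
```

>>> {"fn": "move_arm", "kwargs": {
  "steps": [0, 0, 0, -0.001, 0, 0, 0, 0, 0, 0, -0.002, 0, 0, 0, 0, 0, 0, -0.003, 0, 0, 0, 0, 0, 0, -0.003, 0, 0, 0]
}}

```text
time: 9.25
tool_pos: [0.4294, 0.0254, 0.0508]
ee_rot: [3.13, -0.006, 1.473]
wrist_force: [11.6, 5.6, -6.6]
width: 0.01
finger_force: 30.0
```

The stop is reached: force is rising with no motion. Releasing, lifting and moving aside to look.

>>> {"fn": "move_arm", "kwargs": {
  "steps": [0, 0, 0, 0.002, 0, 0, 0.3, 0, 0, 0, 0.002, 0, 0, 0.3, 0, 0, 0, 0.002, 0, 0, 0.3, 0, 0, 0, 0.002, 0, 0, 0.3, 0, 0, 0, 0.002, 0, 0.05, 0.3, 0, 0, 0, 0.002, 0, 0.1, 0.3, 0, 0, 0, -0.03, 0.04, 0.12, 0.3, 0, 0, 0, -0.06, 0.09, 0.12, 0.3, 0, 0, 0, -0.06, 0.14, 0.12, 0.3, 0, 0, 0, -0.06, 0.19, 0.12, 0.3, 0, 0, 0, -0.06, 0.24, 0.12, 0.3, 0, 0, 0, -0.06, 0.24, 0.12, 0.3]
}}

```text
time: 10.45
tool_pos: [0.3632, 0.2667, 0.1699]
ee_rot: [-3.141, -0.001, 1.478]
wrist_force: [-0.0, -1.2, -0.4]
width: 0.0282
finger_force: 0.0
```

```bash
cat > c.py <<'E'
from h import *
np.set_printoptions(precision=4,suppress=True)
I={}
for n in("top","side"):
    p,d=snapshot(n); I[n]=p; np.savez(n+"2.npz",p=p,d=d); P=cloud(n,d)
    for t in("flap_bar","tray_handle","plate"):
        for r in spot_point(n,t)[:2]:
            u,v=np.round(r["uv"]).astype(int); print(n,t,round(r["score"],2),r["uv"],P[v,u],at_z(n,r["uv"],.086)[:2])
a=I["top"][145:225,190:310]; b=I["side"][165:255,180:300]
cv2.imwrite("pics/f1.png",np.hstack([cv2.resize(a,(400,267),interpolation=3)*1,np.zeros((267,1,3),np.uint8)])[...,::-1])
cv2.imwrite("pics/f1.png",cv2.resize(a,(800,533),interpolation=3)[...,::-1]); cv2.imwrite("pics/f2.png",cv2.resize(b,(800,600),interpolation=3)[...,::-1])
E
python3 c.py
```

```text
top flap_bar 0.97 [246.2, 190.7] [0.5217 0.0181 0.094 ] [0.5241 0.0174]
top tray_handle 0.65 [244.2, 216.7] [0.4258 0.0271 0.0882] [0.4271 0.0263]
top plate 0.2 [200.5, 242.0] [0.3391 0.1987 0.0113] [0.337  0.1874]
side flap_bar 0.93 [255.5, 194.0] [0.5143 0.0125 0.0873] [0.5162 0.011 ]
side tray_handle 0.63 [282.6, 199.2] [0.4283 0.0267 0.0882] [0.4297 0.0248]
side tray_handle 0.62 [183.7, 196.2] [0.7145 0.0981 0.1133] [0.7325 0.061 ]
side plate 0.21 [212.0, 243.4] [0.6131 0.1755 0.0119] [0.5818 0.2591]
```

View pics/f1.png

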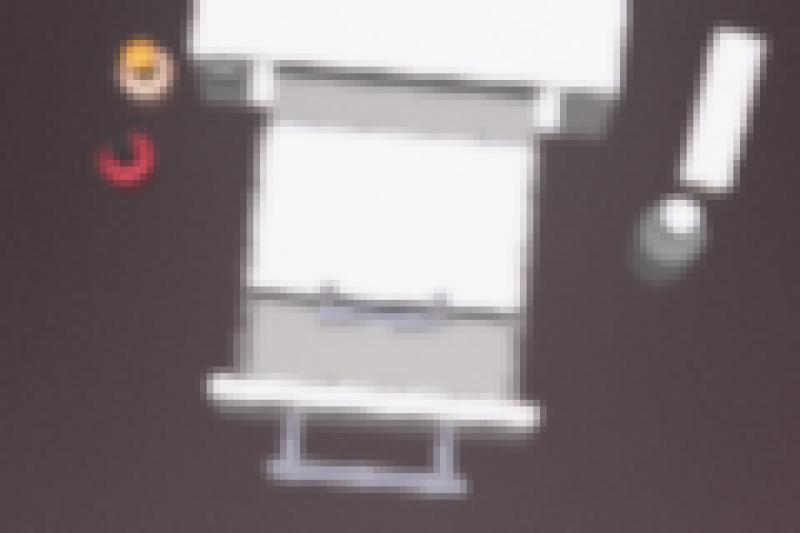

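View pics/f2.png

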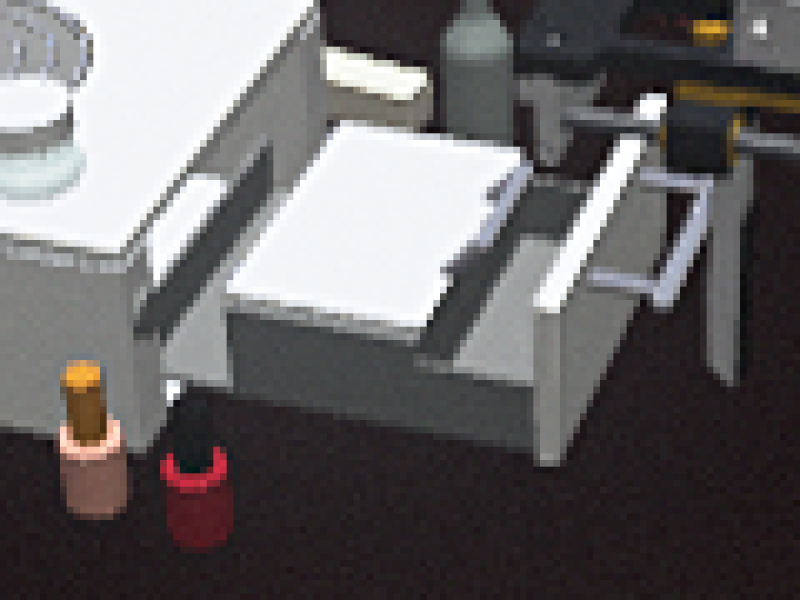

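The tray is out. The top crop shows the bow at px ~(247,192), with ends at (238,191.5) and (256.5,193). The side crop shows it at ~(254.8,195.3). The free edge, panel and handle are all visible.

Run:
```python
from h import *
np.set_printoptions(precision=4,suppress=True)
T=lambda x,y:((x+.5)/6.6667-.5+190,(y+.5)/6.6667-.5+145)
S=lambda x,y:((x+.5)/6.6667-.5+180,(y+.5)/6.6667-.5+165)
for a,b in(((383,317),(502,205)),((367,476),(685,247))):
    print(tri(T(*a),S(*b)),at_z("top",T(*a),.086),at_z("side",S(*b),.086))
for n,f,q in(("top",T,((250,292),(523,312),(265,122),(537,146))),("side",S,((440,318),(530,160),(228,293),(335,125)))):
    print(n,"flap corners",*[at_z(n,f(*x),.068)[:2] for x in q])
for n in("top","side"):
    z=np.load(n+"2.npz"); P=cloud(n,z["d"]); q=P[(abs(P[...,0]-.515)<.02)&(abs(P[...,1]-.0155)<.025)&(P[...,2]>.08)&(P[...,2]<.1)]; print(n,len(q),np.median(q,0),q.std(0))
    q=P[(abs(P[...,0]-.57)<.025)&(abs(P[...,1]-.01)<.05)]; print("flap z",np.median(q,0))
    q=P[(abs(P[...,0]-.475)<.006)&(abs(P[...,1]-.02)<.05)&(P[...,2]>.09)]; print("panel top",np.median(q,0) if len(q) else "")
```

```text
(array([0.5183, 0.0143, 0.0832]), np.float64(0.0015457567771920515)) [0.5187 0.0144 0.086 ] [0.5166 0.0185 0.086 ]
(array([0.4305, 0.0248, 0.077 ]), np.float64(0.00015232332606260744)) [0.4297 0.0247 0.086 ] [0.4287 0.0377 0.086 ]
top flap corners [0.5372 0.0896] [ 0.523  -0.0651] [0.6361 0.0803] [ 0.6194 -0.0757]
side flap corners [0.5315 0.0856] [ 0.5168 -0.0487] [0.6303 0.0837] [ 0.6186 -0.0638]
top 35 [0.5183 0.0183 0.0882] [0.0038 0.0151 0.0031]
flap z [0.5687 0.0098 0.0678]
panel top [0.4726 0.0372 0.1008]
side 31 [0.5137 0.0157 0.0875] [0.0029 0.015  0.0019]
flap z [0.5697 0.0129 0.0663]
panel top [0.4716 0.0483 0.1002]
```

Bow ≈ (0.5165, 0.016, 0.086): both views and the triangulated height agree. Moving above it.

>>> {"fn": "move_arm", "kwargs": {
  "steps": [0, 0, 0, 0.153, -0.25, 0, 0.3, 0, 0, 0, 0.153, -0.25, 0, 0.3, 0, 0, 0, 0.153, -0.25, 0, 0.3, 0, 0, 0, 0.153, -0.25, 0, 0.3, 0, 0, 0, 0.153, -0.25, 0, 0.3, 0, 0, 0, 0.153, -0.25, 0, 0.3, 0, 0, 0, 0.153, -0.25, 0, 0.3, 0, 0, 0, 0.153, -0.25, 0, 0.3, 0, 0, 0, 0.153, -0.25, 0, 0.3]
}}

```text
time: 11.75
tool_pos: [0.5169, 0.0133, 0.1703]
ee_rot: [-3.141, -0.0, 1.473]
wrist_force: [-0.2, 0.6, 0.1]
width: 0.0284
finger_force: 0.0
```

Descend to reported z 0.055 (actual 0.090), then close.

>>> {"fn": "move_arm", "kwargs": {
  "steps": [0, 0, 0, 0, 0.002, -0.03, 0.3, 0, 0, 0, 0, 0.002, -0.06, 0.3, 0, 0, 0, 0, 0.002, -0.085, 0.3, 0, 0, 0, 0, 0.002, -0.1, 0.3, 0, 0, 0, 0, 0.002, -0.11, 0.3, 0, 0, 0, 0, 0.002, -0.115, 0.3, 0, 0, 0, 0, 0.002, -0.115, 0.3, 0, 0, 0, 0, 0.002, -0.115, 0, 0, 0, 0, 0, 0.002, -0.115, 0, 0, 0, 0, 0, 0.002, -0.115, 0, 0, 0, 0, 0, 0.002, -0.115, 0, 0, 0, 0, 0, 0.002, -0.115, 0]
}}

```text
time: 12.95
tool_pos: [0.5176, 0.015, 0.0561]
ee_rot: [3.141, -0.0, 1.473]
wrist_force: [-2.8, 0.1, 4.6]
width: 0.0081
finger_force: 30.0
```

Gripped on the 9 mm bow. Swinging it along the arc (hinge 110 mm ahead, 20 mm below), first half.

>>> {"fn": "move_arm", "kwargs": {
  "steps": [0, 0, 0, 0.0018, -0.0002, 0.0082, 0, 0, 0, 0, 0.0042, -0.0004, 0.0162, 0, 0, 0, 0, 0.0072, -0.0007, 0.024, 0, 0, 0, 0, 0.0108, -0.0011, 0.0316, 0, 0, 0, 0, 0.0149, -0.0015, 0.0389, 0, 0, 0, 0, 0.0196, -0.0019, 0.0459, 0, 0, 0, 0, 0.0247, -0.0024, 0.0524, 0, 0, 0, 0, 0.0304, -0.003, 0.0586, 0, 0, 0, 0, 0.0364, -0.0036, 0.0644, 0, 0, 0, 0, 0.0429, -0.0042, 0.0696, 0, 0, 0, 0, 0.0429, -0.0042, 0.0696, 0]
}}

```text
time: 14.05
tool_pos: [0.5613, 0.0102, 0.1272]
ee_rot: [3.14, 0.001, 1.472]
wrist_force: [-5.8, -1.0, 5.3]
width: 0.0078
finger_force: 30.0
```

>>> {"fn": "move_arm", "kwargs": {
  "steps": [0, 0, 0, 0.0065, -0.0007, 0.0048, 0, 0, 0, 0, 0.0136, -0.0014, 0.009, 0, 0, 0, 0, 0.021, -0.0021, 0.0127, 0, 0, 0, 0, 0.0288, -0.0029, 0.0158, 0, 0, 0, 0, 0.0367, -0.0037, 0.0183, 0, 0, 0, 0, 0.0448, -0.0045, 0.0202, 0, 0, 0, 0, 0.053, -0.0053, 0.0214, 0, 0, 0, 0, 0.0613, -0.0061, 0.0221, 0, 0, 0, 0, 0.0696, -0.0069, 0.0221, 0, 0, 0, 0, 0.0779, -0.0077, 0.0215, 0, 0, 0, 0, 0.0862, -0.0085, 0.0203, 0, 0, 0, 0, 0.0942, -0.0093, 0.0185, 0]
}}

```text
time: 15.25
tool_pos: [0.6567, -0.0004, 0.1457]
ee_rot: [3.136, 0.003, 1.472]
wrist_force: [-1.2, -4.3, 6.2]
width: 0.008
finger_force: 30.0
```

Flap follows (width still 8 mm, low forces). Releasing and lifting straight up, then I'll clear the view and turn the tool 90° for the rib (yaw −0.098).

>>> {"fn": "move_arm", "kwargs": {
  "steps": [0, 0, 0, 0, 0, 0, 0.22, 0, 0, 0, 0, 0, 0, 0.22, 0, 0, 0, 0, 0, 0, 0.22, 0, 0, 0, 0, 0, 0, 0.22, 0, 0, 0, 0, 0, 0.03, 0.22, 0, 0, 0, 0, 0, 0.06, 0.22, 0, 0, 0, 0, 0, 0.1, 0.3, 0, 0, 0, -0.05, 0.03, 0.1, 0.4, 0, 0, 0, -0.1, 0.07, 0.1, 0.5, 0, 0, 0, -0.14, 0.11, 0.1, 0.5, 0, 0, 0, -0.18, 0.15, 0.1, 0.5, 0, 0, 0, -0.22, 0.19, 0.1, 0.5]
}}

```text
time: 16.45
tool_pos: [0.4625, 0.1633, 0.2433]
ee_rot: [3.141, -0.001, 1.473]
wrist_force: [0.7, 0.5, 0.1]
width: 0.0472
finger_force: 0.0
```

>>> {"fn": "move_arm", "kwargs": {
  "steps": [0, 0, -0.15, 0, 0.05, 0, 0.5, 0, 0, -0.3, 0, 0.09, 0, 0.5, 0, 0, -0.45, 0, 0.09, 0, 0.5, 0, 0, -0.6, 0, 0.09, 0, 0.5, 0, 0, -0.75, 0, 0.09, 0, 0.5, 0, 0, -0.9, 0, 0.09, 0, 0.5, 0, 0, -1.05, 0, 0.09, 0, 0.5, 0, 0, -1.2, 0, 0.09, 0, 0.5, 0, 0, -1.35, 0, 0.09, 0, 0.5, 0, 0, -1.5, 0, 0.09, 0, 0.5, 0, 0, -1.571, 0, 0.09, 0, 0.5, 0, 0, -1.571, 0, 0.09, 0, 0.5]
}}

```text
time: 17.65
tool_pos: [0.4641, 0.2523, 0.2433]
ee_rot: [-3.141, -0.0, -0.098]
wrist_force: [-0.0, -0.8, -0.5]
width: 0.0472
finger_force: 0.0
```

```bash
cat > e.py <<'E'
from h import *
np.set_printoptions(precision=4,suppress=True)
I={}
for n in("top","side"):
    p,d=snapshot(n); I[n]=p; np.savez(n+"3.npz",p=p,d=d); P=cloud(n,d)
    for t in("plate","flap_bar","tray_handle"):
        for r in spot_point(n,t)[:1]:
            u,v=np.round(r["uv"]).astype(int); print(n,t,round(r["score"],2),r["uv"],P[v,u],at_z(n,r["uv"],.024)[:2])
    m=(P[...,0]>.5)&(P[...,0]<.65)&(abs(P[...,1]-.01)<.05); q=P[m]
    s=q[(q[:,2]>.053)&(q[:,2]<.07)&(q[:,0]>.54)&(q[:,0]<.61)&(abs(q[:,1]-.01)<.03)]; print("rib-ish",len(s),np.median(s,0),s.std(0)); s=q[(q[:,2]>.12)]; print("flap top part",len(s),np.median(s,0),np.percentile(s,98,axis=0))
a=I["top"][140:225,190:310]; b=I["side"][155:245,180:300]
cv2.imwrite("pics/p1.png",np.hstack([cv2.resize(a,(400,283),interpolation=3),cv2.resize(b,(377,283),interpolation=3)])[...,::-1])
E
python3 e.py
```

```text
top plate 0.75 [246.2, 179.0] [0.5772 0.0175 0.0417] [0.5807 0.0167]
top flap_bar 0.59 [248.3, 148.9] [0.6591 0.0085 0.1779] [0.7027 0.0064]
top tray_handle 0.6 [243.7, 216.4] [0.4293 0.027  0.0896] [0.434  0.0287]
rib-ish 39 [0.5772 0.0094 0.06  ] [0.0192 0.0085 0.003 ]
flap top part 139 [0.6365 0.0052 0.1507] [0.6479 0.0571 0.1726]
side plate 0.79 [234.9, 208.0] [0.579  0.0302 0.0386] [0.5849 0.0105]
side flap_bar 0.59 [209.7, 162.8] [ 0.6591 -0.0016  0.1754] [ 0.7533 -0.2634]
side tray_handle 0.77 [284.2, 203.1] [ 0.4385 -0.0804 -0.0013] [ 0.4332 -0.0439]
rib-ish 44 [0.5793 0.015  0.0574] [0.0156 0.0061 0.0018]
flap top part 221 [0.6335 0.0081 0.1469] [0.6483 0.0564 0.1728]
```

View pics/p1.png

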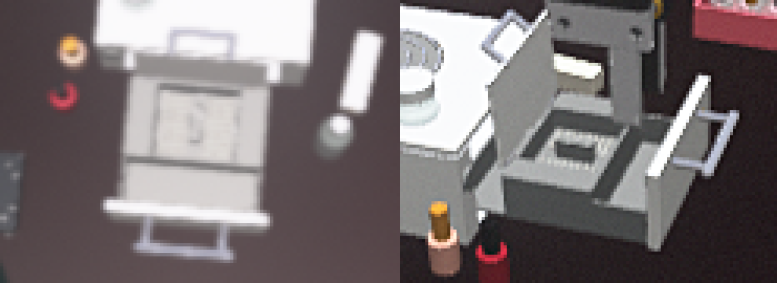

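The flap stands upright (bow seen at z ≈ 0.176), the tray is still out, and the plate with its rib is visible at top px ≈ (247.5,177.4). I'll refine the rib centre.

Run:
```python
from h import *
np.set_printoptions(precision=4,suppress=True)
u=np.array([np.cos(.098),-np.sin(.098)]); w=np.array([u[1]*-1,u[0]])
for n in("top","side"):
    z=np.load(n+"3.npz"); P=cloud(n,z["d"]); m=(P[...,2]>.050)&(P[...,2]<.068)
    q=(P[...,:2]-[.579,.0098]); a,b=q@u,q@w; m&=(abs(a)<.028)&(abs(b)<.025)
    k,l=cv2.connectedComponents(m.astype(np.uint8))
    for i in range(1,k):
        s=l==i
        if s.sum()>5: v,c=np.where(s); print(n,s.sum(),"px",c.mean(),v.mean(),np.median(P[s],0),"a",a[s].min(),a[s].max(),"b",b[s].min(),b[s].max())
    for r in silhouettes(n,"plate")[:1]:
        v,c=np.where(r["pixels"]); q=P[r["pixels"]]; print(n,"plate sil",r["score"],r["uv"],np.nanmean(q,0),np.nanpercentile(q,[3,97],axis=0))
print("top px->z.06",at_z("top",(247.5,177.4),.06))
```

```text
top 32 px 248.6875 176.625 [0.5822 0.006  0.0597] a -0.014400721859563963 0.02202651505221576 b -0.008154058213630744 0.0035914323627710496
top plate sil 0.83 [247.8, 176.4] [0.5856 0.006  0.0393] [[ 0.5501 -0.0368  0.0322]
 [ 0.6217  0.0485  0.06  ]]
side 52 px 235.17307692307693 200.6346153846154 [0.5816 0.0156 0.0567] a -0.018750648265245192 0.0226026399431624 b -0.004349624589451899 0.01325233080444364
side plate sil 0.78 [233.8, 202.4] [0.5837 0.0072 0.0426] [[ 0.5531 -0.0338  0.0336]
 [ 0.6201  0.0596  0.0605]]
top px->z.06 [0.5798 0.0116 0.06  ]
```

Rib centre ≈ (0.580, 0.009), top at 0.060, which is consistent with the hinge geometry. Moving above it, gripping 2 mm towards the handle side for flap clearance.

>>> {"fn": "move_arm", "kwargs": {
  "steps": [0, 0, 0, 0.114, -0.2435, 0, 0.45, 0, 0, 0, 0.114, -0.2435, 0, 0.45, 0, 0, 0, 0.114, -0.2435, 0, 0.45, 0, 0, 0, 0.114, -0.2435, 0, 0.45, 0, 0, 0, 0.114, -0.2435, 0, 0.45, 0, 0, 0, 0.114, -0.2435, 0, 0.45, 0, 0, 0, 0.114, -0.2435, 0, 0.45, 0, 0, 0, 0.114, -0.2435, 0, 0.45, 0, 0, 0, 0.114, -0.2435, 0, 0.45]
}}

```text
time: 19.05
tool_pos: [0.5779, 0.0103, 0.2437]
ee_rot: [-3.141, -0.0, -0.096]
wrist_force: [-0.2, 0.3, 0.6]
width: 0.0425
finger_force: 0.0
```

>>> {"fn": "move_arm", "kwargs": {
  "steps": [0, 0, 0, 0, 0, -0.03, 0.45, 0, 0, 0, 0, 0, -0.06, 0.45, 0, 0, 0, 0, 0, -0.09, 0.45, 0, 0, 0, 0, 0, -0.12, 0.45, 0, 0, 0, 0, 0, -0.14, 0.45, 0, 0, 0, 0, 0, -0.16, 0.45, 0, 0, 0, 0, 0, -0.175, 0.45, 0, 0, 0, 0, 0, -0.19, 0.45, 0, 0, 0, 0, 0, -0.2, 0.45, 0, 0, 0, 0, 0, -0.2, 0.45]
}}

```text
time: 20.05
tool_pos: [0.5772, 0.0091, 0.0417]
ee_rot: [3.142, 0.003, -0.098]
wrist_force: [-0.2, -0.6, 0.6]
width: 0.0422
finger_force: 0.0
```

>>> {"fn": "move_arm", "kwargs": {
  "steps": [0, 0, 0, 0.001, 0, -0.006, 0.45, 0, 0, 0, 0.001, 0, -0.012, 0.45, 0, 0, 0, 0.001, 0, -0.016, 0.45, 0, 0, 0, 0.001, 0, -0.019, 0.45, 0, 0, 0, 0.001, 0, -0.02, 0.45, 0, 0, 0, 0.001, 0, -0.02, 0.45]
}}

```text
time: 20.65
tool_pos: [0.5793, 0.0086, 0.0232]
ee_rot: [3.141, 0.0, -0.098]
wrist_force: [0.3, 0.2, 0.3]
width: 0.0423
finger_force: 0.0
```

>>> {"fn": "move_arm", "kwargs": {
  "steps": [0, 0, 0, 0, 0, 0, 0, 0, 0, 0, 0, 0, 0, 0, 0, 0, 0, 0, 0, 0, 0, 0, 0, 0, 0, 0, 0, 0, 0, 0, 0, 0, 0, 0, 0, 0, 0, 0, 0, 0, 0, 0, 0, 0, 0, 0, 0, 0, 0]
}}

```text
time: 21.35
tool_pos: [0.5796, 0.0093, 0.0235]
ee_rot: [-3.14, -0.001, -0.098]
wrist_force: [0.0, 3.3, 0.6]
width: 0.0114
finger_force: 30.0
```

Gripped on the 12 mm rib. Lifting straight up.

>>> {"fn": "move_arm", "kwargs": {
  "steps": [0, 0, 0, 0, 0, 0.004, 0, 0, 0, 0, 0, 0, 0.012, 0, 0, 0, 0, 0, 0, 0.022, 0, 0, 0, 0, 0, 0, 0.034, 0, 0, 0, 0, 0, 0, 0.05, 0, 0, 0, 0, 0, 0, 0.07, 0, 0, 0, 0, 0, 0, 0.09, 0, 0, 0, 0, 0, 0, 0.11, 0, 0, 0, 0, 0, 0, 0.13, 0, 0, 0, 0, 0, 0, 0.15, 0, 0, 0, 0, 0, 0, 0.17, 0, 0, 0, 0, 0, 0, 0.18, 0]
}}

```text
time: 22.55
tool_pos: [0.5803, 0.0071, 0.2074]
ee_rot: [3.139, -0.006, -0.099]
wrist_force: [-0.2, -0.5, -1.1]
width: 0.0113
finger_force: 30.0
```

>>> {"fn": "move_arm", "kwargs": {
  "steps": [0, 0, 0, -0.003, 0.01, 0, 0, 0, 0, 0, -0.007, 0.025, 0, 0, 0, 0, 0, -0.012, 0.045, 0, 0, 0, 0, 0, -0.019, 0.07, 0, 0, 0, 0, 0, -0.027, 0.1, 0, 0, 0, 0, 0, -0.035, 0.13, 0, 0, 0, 0, 0, -0.043, 0.16, 0, 0, 0, 0, 0, -0.051, 0.19, 0, 0, 0, 0, 0, -0.059, 0.22, 0, 0, 0, 0, 0, -0.067, 0.25, 0, 0, 0, 0, 0, -0.074, 0.275, 0, 0, 0, 0, 0, -0.081, 0.3, 0, 0]
}}

```text
time: 23.75
tool_pos: [0.4961, 0.3103, 0.2015]
ee_rot: [3.14, 0.003, -0.097]
wrist_force: [-0.1, 0.1, -1.6]
width: 0.0116
finger_force: 30.0
```

>>> {"fn": "move_arm", "kwargs": {
  "steps": [0, 0, 0, -0.006, 0.023, 0, 0, 0, 0, 0, -0.011, 0.042, 0, 0, 0, 0, 0, -0.015, 0.057, 0, 0, 0, 0, 0, -0.018, 0.067, 0, 0, 0, 0, 0, -0.02, 0.073, 0, 0, 0, 0, 0, -0.021, 0.076, 0, 0, 0, 0, 0, -0.021, 0.076, 0, 0, 0, 0, 0, -0.021, 0.076, 0, 0]
}}

```text
time: 24.55
tool_pos: [0.4777, 0.384, 0.2034]
ee_rot: [3.141, -0.0, -0.099]
wrist_force: [0.1, 0.5, -2.2]
width: 0.0117
finger_force: 30.0
```

```bash
cat > f.py <<'E'
from h import *
np.set_printoptions(precision=4,suppress=True)
o=get_obs(); print(o["time"],o["tool_pos"],o["ee_rot"],o["qvel"],o["width"],o["finger_force"])
I={}
for n in("top","side"):
    p,d=snapshot(n); I[n]=p; P=cloud(n,d)
    for t in("plate","flap_bar","tray_handle","cream","spray","polish_a","nailfile","buffer","brush"):
        for r in spot_point(n,t)[:1]:
            u,v=np.round(r["uv"]).astype(int); print(n,t,round(r["score"],2),r["uv"],P[v,u])
    for r in silhouettes(n,"plate")[:1]:
        q=P[r["pixels"]]; q=q[q[:,2]>.1]; print("sil",r["score"],r["uv"],len(q),np.percentile(q,[3,50,97],axis=0) if len(q) else "")
cv2.imwrite("pics/e1.png",np.hstack([cv2.resize(I["top"][110:270,110:330],(400,291),interpolation=3),cv2.resize(I["side"][130:350,130:430],(396,291),interpolation=3)])[...,::-1])
E
python3 f.py
```

```text
24.55 [0.4777 0.384  0.2034] [ 3.1413 -0.0003 -0.0991] [-0.004  -0.0014 -0.0012  0.0006  0.0014  0.0002] 0.011660168308484653 29.99939113855362
top plate 0.44 [137.3, 198.3] [0.434  0.2863 0.5529]
top flap_bar 0.81 [248.8, 148.6] [0.6583 0.0049 0.1805]
top tray_handle 0.96 [245.0, 218.1] [0.4298 0.0239 0.0005]
top cream 0.55 [231.5, 137.9] [0.7089 0.066  0.1517]
top spray 0.57 [288.4, 186.3] [ 0.5506 -0.1469  0.0211]
top polish_a 0.61 [216.0, 154.2] [ 0.6909  0.1372 -0.0024]
top nailfile 0.82 [200.8, 240.0] [0.3469 0.1958 0.0033]
top buffer 0.74 [293.3, 162.2] [ 0.6509 -0.1723  0.0054]
top brush 0.71 [303.9, 244.1] [ 0.3237 -0.2008  0.021 ]
sil 0.45 [147.6, 208.5] 85 [[0.4424 0.3389 0.2105]
 [0.4571 0.3751 0.2169]
 [0.5109 0.4291 0.2357]]
side plate 0.59 [237.3, 243.1] [0.4754 0.3943 0.2179]
side flap_bar 0.71 [193.5, 236.1] [0.6698 0.167  0.0228]
side tray_handle 0.59 [281.3, 201.5] [0.4319 0.0433 0.0881]
side cream 0.57 [183.6, 191.6] [0.7148 0.0935 0.1245]
side polish_a 0.73 [193.3, 240.9] [0.6739 0.1698 0.0054]
side nailfile 0.63 [306.7, 258.7] [0.3364 0.1855 0.0038]
side brush 0.76 [320.3, 184.8] [ 0.3257 -0.1845  0.0178]
sil 0.96 [235.8, 245.3] 1087 [[0.44   0.3475 0.207 ]
 [0.4738 0.402  0.218 ]
 [0.5191 0.4326 0.2369]]
```

View pics/e1.png

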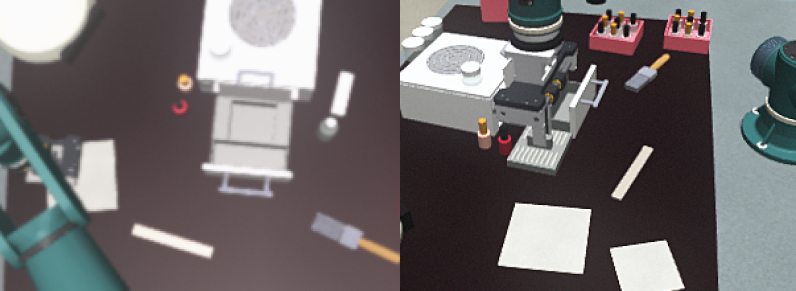

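The plate is held level at about (0.48, 0.386), underside about 0.20 m up, over the 150 mm mat centred at (0.479, 0.384). The empty well, the raised flap and the drawn-out tray are all visible, and the bystanders are where they were. Handing in.

```bash
python3 -c "
from bench import *
print(close_job())"
```

```text
the job is handed in; nothing more can be done
None
```

The job is handed in: the tray is out at its stop, the flap is up, and the plate is held level and still about 20 cm above the middle of the 150 mm mat, with no bystander seen to have moved.

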